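# Reset the cross-drilling jig for the next handle

### The arm

A 6-joint arm with a two-finger parallel gripper is mounted at the origin on the work surface. World frame = base frame: x ahead of the robot, y to its left, z up, the work surface at z = 0. Lengths are in m, angles in rad, forces in N, time in s.
With the tool pointing down it reaches from about 0.275 to 0.75 m from the base axis. Payload 10.2 kg.
Tool frame: the origin (TCP) lies on the centre line of the jaws, within the pads' length; the fingertips stand 22 mm ahead of it and the grasp point (between the pads) lies 3 mm ahead of it (env.tcp_to_tips is the distance from the TCP to the fingertips, in m); z points along the fingers, y is the line along which they close (so a half turn about z gives the same grasp; the last joint's range is limited). The gripper opens to 88 mm and grips with 3 to 60 N. Pads are 18 mm wide; open, the fingers measure 123 mm over their backs; the gripper's body (75 mm by 187 mm) begins 45 mm behind the grasp point.
Start: joints at [1.061, 0.313, 1.498, -0, 1.331, -0.223], TCP at [0.149, 0.504, 0.261] pointing down, gripper open.
Joint ranges: [-2.94, 2.94], [-0.97, 2.17], [0.19, 2.56], [-1.23, 4.37], [0.02, 3.11], [-2.88, 2.88]. Speed limits (rad/s): [2.39, 2.39, 3.01, 3.14, 3.14, 3.14].

### API

Orientations are given as a unit quaternion [x, y, z, w].
In Python, from plant import env gives the robot as it stands.
- The arm moves only by the shell command python3 -m crank 'ROWS' [FORCE]. ROWS is text: rows parted by semicolons, each of 7 numbers parted by spaces: the shift along the world's x, y, z in cm, then the turn, a rotation vector about the world's x, y, z in degrees, then the opening in per cent of the stroke, from 0 (shut) to 100 (fully open). A call has 1 to 8 rows; each row is the pose to reach, as a shift and turn from the pose commanded when the call began; what a row does not reach only later rows make up. A row lasts 1/8 s, in which the tool goes at most 62.5 mm and 10.7 degrees, less where a joint would pass 70% of its speed; a pose out of reach is approached as far as the arm can. A call with a gripper value outside its range is refused whole. The fingers move at their own pace and stop on an object; FORCE is the grip in N (left out, the last holds). Time passes only in rows, so rows that repeat a pose let the fingers close. It gives the time, the measured TCP pose, the force, the opening and the grip force at its end, in the units of the state.
- env.sense(): the state, without advancing time (a new reading comes with each control period).
- env.get_image(name): name is "side" or "top"; returns a dict with "color" (420x560x3 uint8, blue, green, red), "mtx" (3x3 intrinsics, pixels), "k1" (the pictures are not rectified: a ray, as slopes to the right and down, at radius r is drawn at 1 + k1 r^2 times it, then the intrinsics apply), "eye" and "rotation" of the camera in the world. Camera axes: x right, y up, looking along -z (the intrinsics and any distortion apply to the point x, -y, -z); pixel columns grow to the right and rows downward; lengths in m; the calibration is good to about 2 mm. A picture is of the moment at which its call begins. There is no depth.
- env.job_done(): hands the job in; it is judged then, once.
The state is a dict: "clock": time; "joint_positions": joint angles; "qd": joint speeds; "tau": joint torques, N m; "position": TCP position; "tool_rot": TCP orientation; "wrist_force": force on the tool from outside, world axes, zero at the start; "ft_torque": the same for the moment, N m; "finger_gap": opening from 0.0 (shut) to 1.0 (fully open); "finger_force": force on a finger pad.
Only numpy, scipy, OpenCV 4.12 (cv2) and the standard library are available. Lean on these libraries where they do the work, as an engineer would, in place of code of your own. Each camera call takes 0.05 s, during which the arm holds its last target. There are 200 camera calls.

### The job

Get the cross-drilling jig ready for the next handle and clear the last batch: put every finished handle (eight-sided, with a brass ferrule) lying on the bench into the wire basket, leaving the rough square blanks and everything else where they are. On the jig, back off the lock ring of the depth stop a good quarter turn, turn the adjuster above it until its white line points along the index line on the base plate, then do the ring up fully tight again without losing the setting. Also turn the blank between the centres (the tail of its carrier makes a handle) until its marked line faces straight up; the handles, the stop and the blank may be done in any order.

Things in the scene. Friction and masses are not known exactly. Their poses are not given: they have to be found in the camera images.
- jig: Drilling jig, fixed; base plate 275 x 290 mm, top 20 mm above the bench. Origin at bench level under the work axis, which runs along its y, 115 mm up; -x faces the robot. Headstock y 105 to 135 mm, tailstock y -125 to -95, both x -25 to 25, 138 tall. Drill arm swung back, stays there (x over 75, y -70 to 10, up to 300 high). Stop screw's vertical axis at x -100, y -30.
- index_mark (a point): Middle of the white index line, 16 x 3 mm, painted on the jig's base plate beside the stop screw, on its -x side, radial to the screw's axis.
- lock_ring (a joint): Knurled lock ring under the stop screw's head, rad: 0 = tight (its white stripe points along the index line); grows as it is turned anticlockwise from above (loosening), to 2.8. While tight it clamps the screw, whose head then hardly turns; from 1.2 rad on the screw is quite free. Friction 0.12 N m (a little more near tight); stays where left.
- ring_grip (a point): On the stop screw's vertical axis, 49 mm above the bench, at gripping height of the steel lock ring: 50 mm diameter, spanning 36 to 58 mm above the bench. Under it a boss of 42 mm diameter, above it the screw's head (30 mm across, up to 92 mm), which fits between fingers closed on the ring. Nothing else within 65 mm of the axis at this height.
- stop (a joint): Adjuster (head of the depth-stop screw), rad: 0 = the white line on one half of its bar points along the index line, to jig -x; positive = turned anticlockwise from above. Range -1.2 to 3.0. Rises 0.64 mm per rad. Friction 0.06 N m while the ring is loose.
- stop_grip (a point): On the screw's axis at gripping height of the adjuster, about 82 mm above the bench: a black cross-bar 30 mm long, 12 wide, 24 tall (66 to 90 mm above the bench, up to 2 mm higher when turned out), on a neck 10 mm thick. The point turns with it: the bar lies along its x axis, the half with the white line at -x.
- blank (a joint): Handle blank (octagonal wood, 131 mm long, 33 mm across flats) held between the jig's centres, rad: 0 = the flat with the dark line faces straight up; positive = the line tips towards jig +x, away from the robot. Turns all the way round, friction 0.12 N m, stays where left.
- blank_mark (a point): Middle of the dark line (4.5 x 62 mm) on one flat of the blank; its z axis points out of that flat.
- tail_grip (a point): On the tail of the carrier clamped to the blank: a round bar, 10 mm diameter, parallel to the work axis and 48 mm from it, jig y 36 to 90 mm (this point at 68). It turns with the blank, 0.5 rad from the marked line (leans 0.5 rad to jig -x when the line is up). Between it and the axis there is only the headstock centre, 22 mm thick. The carrier's collar (52 mm diameter) is at y 23 to 39.
- basket: Open wire basket fixed on the bench, 240 (x) x 160 (y) x 75 mm high, origin at the centre of its underside, walls 4 mm, floor 4 mm.
- handle1_mid (a point): Finished handle lying on the bench (3 to 5 of the five are there): flattened octagonal wood 92 mm long, 30 wide (x), 24 high (z), flat sides 14 high, with a brass ferrule of 21 mm diameter and 18 mm length at the +y end, 110 mm overall along its y axis, about 70 g; this point is half-way along and 12 mm above the bench.
- handle2_mid (a point): Finished handle lying on the bench (3 to 5 of the five are there): flattened octagonal wood 92 mm long, 30 wide (x), 24 high (z), flat sides 14 high, with a brass ferrule of 21 mm diameter and 18 mm length at the +y end, 110 mm overall along its y axis, about 70 g; this point is half-way along and 12 mm above the bench.
- handle3_mid (a point): Finished handle lying on the bench (3 to 5 of the five are there): flattened octagonal wood 92 mm long, 30 wide (x), 24 high (z), flat sides 14 high, with a brass ferrule of 21 mm diameter and 18 mm length at the +y end, 110 mm overall along its y axis, about 70 g; this point is half-way along and 12 mm above the bench.
- handle4_mid (a point): Finished handle lying on the bench (3 to 5 of the five are there): flattened octagonal wood 92 mm long, 30 wide (x), 24 high (z), flat sides 14 high, with a brass ferrule of 21 mm diameter and 18 mm length at the +y end, 110 mm overall along its y axis, about 70 g; this point is half-way along and 12 mm above the bench.
- handle5_mid (a point): Finished handle lying on the bench (3 to 5 of the five are there): flattened octagonal wood 92 mm long, 30 wide (x), 24 high (z), flat sides 14 high, with a brass ferrule of 21 mm diameter and 18 mm length at the +y end, 110 mm overall along its y axis, about 70 g; this point is half-way along and 12 mm above the bench.
- rough1_mid (a point): Rough undrilled blank, square wood 34 x 34 x 125 mm, long along its y axis, no ferrule; its centre. Stays on the bench where it lies.
- rough2_mid (a point): Rough undrilled blank, square wood 34 x 34 x 125 mm, long along its y axis, no ferrule; its centre. Stays on the bench where it lies.
- screw_jar: Bystander: clear jar of 72 mm diameter, 85 mm tall.
- glue: Bystander: glue bottle of 56 mm diameter, 160 mm tall.
- tape_measure: Bystander: tape measure 70 x 32 x 62 mm.
- mallet: Bystander: hammer, 260 mm long, lying along its x axis.
- try_square: Bystander: try square, 150 mm blade.
- bar_clamp: Bystander: small bar clamp, 260 mm long, lying.

How it is judged:
By the outcome, as a careful person would: the job done as asked, in the order asked, and still so for the second after the job is handed in, with the robot touching nothing.
Of handle1, handle2, handle3, handle4, handle5 only 3 to 5 are there at a start; the rules pass over those that are not, and their reading is None.
At some moment in a run one of handle1, handle2, handle3, handle4, handle5 may be knocked a few centimetres aside while the robot is not near it.
Once in a run the grip may slacken for a moment while it holds something.
It also fails if it takes over 210 s, if anything falls off the work surface, if the arm or the gripper's body presses on something with over 40 N, if the wrist force passes 120 N, or if a joint passes its speed limit or range.

## Working session

There is one attempt and no reset: what is moved stays moved. The work goes in short steps, Python scripts to look and compute and a shell command to move; the robot and the scene stay as the last step left them, time stands still between calls to the robot, and variables do not carry over. Pictures are saved under pics/ and viewed, at most 14 in all, crops included, and the job is handed in when it is done.

```bash
ls; mkdir -p pics
python3 - <<'E'
from plant import env
import cv2
for n in("side","top"):
    d=env.get_image(n); cv2.imwrite(f"pics/{n}0.png",d["color"]); print(n,d["mtx"],d["k1"],d["eye"],d["rotation"])
print(env.sense())
E
```

```text
pics
side [[448.61442631   0.         278.14572372]
 [  0.         448.61442631 212.21571644]
 [  0.           0.           1.        ]] -0.010388640860655626 [-0.0854532  -0.92078569  1.14047723] [ 0.39290457 -0.11786674 -0.25506253  0.87560067]
top [[421.05097945   0.         269.96608995]
 [  0.         421.05097945 199.89152713]
 [  0.           0.           1.        ]] -0.026161068131840614 [0.37633603 0.03595106 1.26260512] [ 0.05189368 -0.04143399 -0.70008665  0.7109634 ]
{'clock': 0.1, 'joint_positions': array([ 1.06059117e+00,  3.13399435e-01,  1.49831603e+00, -8.27040386e-07,
        1.33097251e+00, -2.23414366e-01]), 'qd': array([-0.00020961, -0.00143259, -0.00162238, -0.00065226,  0.00098011,
       -0.00030839]), 'tau': array([ 3.56875091e-03, -4.02814686e+01, -2.52646244e+01,  6.96411822e-02,
        3.41690134e-02, -8.95192784e-05]), 'position': array([0.14844141, 0.50339554, 0.26023249]), 'tool_rot': array([ 1.42904357e-01,  9.89736351e-01, -5.11371326e-04, -1.96037337e-04]), 'wrist_force': array([-0.58941536,  0.24729703,  0.31326954]), 'ft_torque': array([-0.00451897,  0.04684925, -0.00487618]), 'finger_force': 0.0, 'finger_gap': 0.99980365598379}
```

View pics/top0.png

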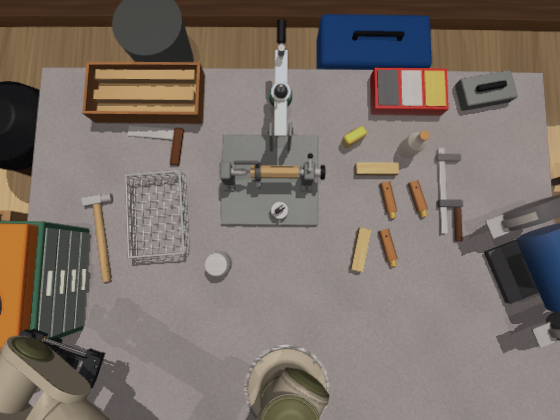

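View pics/side0.png

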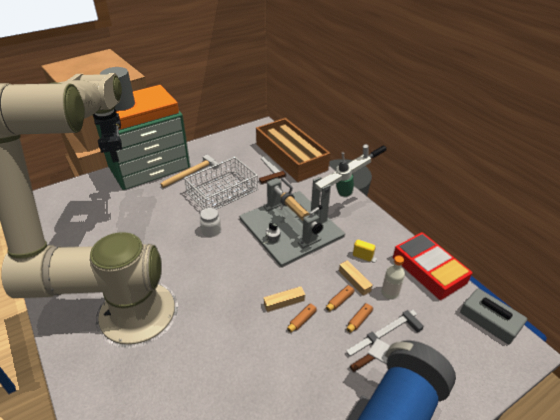

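The top view shows three finished handles, at about (388,200), (418,198) and (388,247). The rough blanks are at (377,168) and (361,250), the basket at (157,217), the jig plate at x 221–318, y 135–226, and the stop screw at (279,211).

```bash
cat > h.py <<'E'
from plant import env
import numpy as np, cv2
from scipy.spatial.transform import Rotation as R
def rays(d,uv):
    uv=np.atleast_2d(np.array(uv,float)); K=d["mtx"]
    p=(uv-[K[0,2],K[1,2]])/[K[0,0],K[1,1]]; q=p.copy()
    for _ in range(10): q=p/(1+d["k1"]*(q**2).sum(1,keepdims=True))
    v=np.c_[q[:,0],-q[:,1],-np.ones(len(q))]
    return R.from_quat(d["rotation"]).apply(v)
def plane(d,uv,z):
    v=rays(d,uv); e=np.array(d["eye"]); return e+v*((z-e[2])/v[:,2])[:,None]
def proj(d,P):
    c=R.from_quat(d["rotation"]).inv().apply(np.atleast_2d(P)-d["eye"]); s=np.c_[c[:,0],-c[:,1]]/-c[:,2:]
    s=s*(1+d["k1"]*(s**2).sum(1,keepdims=True)); K=d["mtx"]
    return s*[K[0,0],K[1,1]]+[K[0,2],K[1,2]]
def tri(d1,u1,d2,u2):
    a,b=rays(d1,u1)[0],rays(d2,u2)[0]; s=np.linalg.lstsq(np.c_[a,-b],np.array(d2["eye"])-d1["eye"],rcond=None)[0]
    p=d1["eye"]+s[0]*a; q=d2["eye"]+s[1]*b; return (p+q)/2,np.linalg.norm(p-q)
def handles(d):
    "orange wood blobs in the top view right of the jig -> mid-wood points at z 12 mm and long direction"
    hsv=cv2.cvtColor(d["color"],cv2.COLOR_BGR2HSV)
    m=cv2.inRange(hsv,(4,120,90),(18,255,255))
    out=[]
    for c in cv2.findContours(m,cv2.RETR_EXTERNAL,cv2.CHAIN_APPROX_NONE)[0]:
        if cv2.contourArea(c)>150: out.append((cv2.minAreaRect(c),cv2.contourArea(c)))
    return out
def crop(n,d,x0,y0,w,h,k): cv2.imwrite(f"pics/{n}.png",cv2.resize(d["color"][y0:y0+h,x0:x0+w],None,fx=k,fy=k,interpolation=cv2.INTER_CUBIC))
E
python3 - <<'E'
from h import *
t=env.get_image("top"); s=env.get_image("side")
for r,a in handles(t): 
    b=cv2.boxPoints(r); e=[(b[i]+b[(i+1)%4])/2 for i in range(4)]
    print(np.round(r[0]),np.round(r[1]),a,np.round(plane(t,[r[0]],.018)[0],3),np.round(plane(t,e,.018)[:,:2],3).tolist())
hsv=cv2.cvtColor(t["color"],cv2.COLOR_BGR2HSV)[100:240,200:340]
m=((hsv[...,2]<125)&(hsv[...,1]>15)&(hsv[...,0]>50)&(hsv[...,0]<110)).astype(np.uint8)
a=t["color"][115:235,210:330]; b=s["color"][165:265,230:350]
up=lambda a:cv2.resize(a,(400,int(400*a.shape[0]/a.shape[1])),interpolation=cv2.INTER_CUBIC)
a,b=up(a),up(b); b=cv2.copyMakeBorder(b,0,a.shape[0]-b.shape[0],0,0,0)
cv2.imwrite("pics/jig.png",np.hstack([a,b]))
E
```

```text
[388. 245.] [32.  9.] 254.0 [ 0.413 -0.294  0.018] [[0.458, -0.282], [0.417, -0.307], [0.369, -0.305], [0.409, -0.281]]
[ 18. 286.] [125.  36.] 3515.5 [0.275 0.797 0.018] [[0.46, 0.814], [0.277, 0.742], [0.096, 0.781], [0.274, 0.852]]
[389. 199.] [34.  9.] 240.0 [ 0.55  -0.299  0.018] [[0.6, -0.289], [0.554, -0.312], [0.501, -0.308], [0.547, -0.285]]
[418. 196.] [31.  9.] 236.0 [ 0.559 -0.386  0.018] [[0.603, -0.372], [0.563, -0.398], [0.515, -0.399], [0.554, -0.373]]
[177. 146.] [ 7. 34.] 155.0 [0.703 0.342 0.018] [[0.703, 0.353], [0.757, 0.342], [0.703, 0.332], [0.65, 0.342]]
[141.  88.] [117.  52.] 5867.0 [0.889 0.462 0.018] [[0.891, 0.647], [0.976, 0.467], [0.888, 0.28], [0.804, 0.458]]
```

View pics/jig.png

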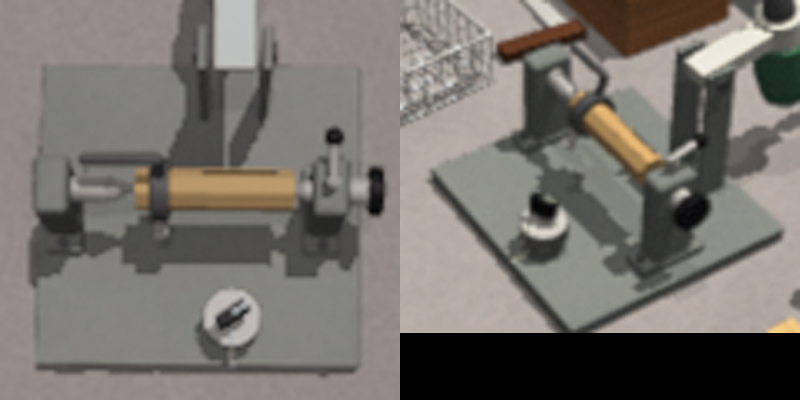

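The jig crop shows the plate corners at about (42,66), (358,66), (357,366) and (36,366). The screw is at (232,320), with the index line below it. The tail is at (80–165,158), leaning to +x, and the dark line at (205–277,172) is also tipped to +x.

Run:
```python
from h import *
t=env.get_image("top"); s=env.get_image("side")
T=lambda x,y:(210+x*.3-.35,115+y*.3-.35); S=lambda x,y:(230+(x-400)*.3-.35,165+y*.3-.35)
C=plane(t,[T(42,66),T(358,66),T(357,366),T(36,366)],.02); print("plate top",C.round(4).tolist(), "mean",C.mean(0).round(4))
print("sizes",[np.linalg.norm(C[i]-C[(i+1)%4]).round(4) for i in range(4)])
Cs=plane(s,[S(432,178),S(782,234),S(575,330),S(640,90)],.02); print("side",Cs.round(4).tolist())
print("screw",plane(t,[T(232,320)],.058).round(4)," index",plane(t,[T(231,356)],.02).round(4))
print("tail ends top z.15",plane(t,[T(80,158),T(165,158)],.15).round(4).tolist())
print("mark ends z.13",plane(t,[T(205,172),T(277,172)],.13).round(4).tolist())
print("blank edges",plane(t,[T(230,169),T(230,208)],.115).round(4).tolist())
print("basket rim",plane(t,[(127,174),(184,171),(187,260),(131,264)],.075).round(4).tolist())
def dbl(d,x0,y0,w,h):
    a=d["color"][y0:y0+h,x0:x0+w]; return cv2.resize(a,(400,400),interpolation=cv2.INTER_CUBIC)
cv2.imwrite("pics/screw.png",np.hstack([dbl(t,262,195,36,36),dbl(s,254,215,36,36)]))
```

```text
plate top [[0.7404, 0.2045, 0.02], [0.7439, -0.0841, 0.02], [0.4702, -0.0835, 0.02], [0.4658, 0.2011, 0.02]] mean [0.6051 0.0595 0.02  ]
sizes [np.float64(0.2885), np.float64(0.2737), np.float64(0.2847), np.float64(0.2746)]
side [[0.4621, 0.1892, 0.02], [0.7354, -0.0886, 0.02], [0.4735, -0.0851, 0.02], [0.747, 0.1935, 0.02]]
screw [[0.5054 0.0279 0.058 ]]  index [[0.4774 0.0281 0.02  ]]
tail ends top z.15 [[0.6258, 0.1535, 0.15], [0.6267, 0.0845, 0.15]]
mark ends z.13 [[0.6198, 0.0522, 0.13], [0.6206, -0.007, 0.13]]
blank edges [[0.6259, 0.0317, 0.115], [0.5928, 0.0312, 0.115]]
basket rim [[0.6035, 0.4695, 0.075], [0.6144, 0.3041, 0.075], [0.3606, 0.2847, 0.075], [0.3465, 0.4426, 0.075]]
```

View pics/screw.png

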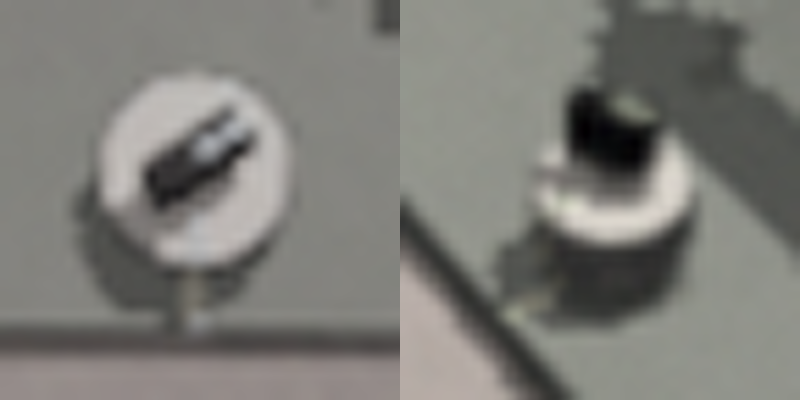

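The bar's white half points to image upper right, at about (215,140) in the left half. From that I read the adjuster at roughly +125° from the index line. The ring's stripe points down at the index, so the ring is tight.

```bash
python3 - <<'E'
from h import *
t=env.get_image("top"); s=env.get_image("side")
print(plane(t,[(279.3,209.7)],.058).round(4),plane(s,[(273,231.9)],.058).round(4))
print("bar ends z.091", plane(t,[(262+150*.09,195+190*.09),(262+250*.09,195+122*.09)],.091).round(4))
E
python3 -m crank '4.5 -5.9 -0.8 0 0 0 100; 9 -11.9 -1.5 0 0 -1 100; 13.5 -17.8 -2.2 0 0 -2 100; 18 -23.8 -3 0 0 -4 100; 22.4 -29.7 -4 0 0 -4 100; 26.8 -35.6 -5 0 0 -4 100; 31.2 -41.6 -6 0 0 -4 100; 35.4 -47.2 -7 0 0 -4 100'
python3 -m crank '0 0 0 0 0 0 100; 0 0 0 0 0 0 100'
```

```text
[[0.5082 0.0278 0.058 ]] [[0.5078 0.0267 0.058 ]]
bar ends z.091 [[0.4977 0.0386 0.091 ]
 [0.5153 0.0136 0.091 ]]
clock: 1.4
position: [0.4478, 0.1045, 0.2035]
tool_rot: [0.178, 0.984, 0.0, 0.0]
wrist_force: [0.4, 1.1, 0.0]
finger_gap: 0.997
finger_force: 0.0
clock: 1.65
position: [0.4464, 0.1067, 0.2035]
tool_rot: [0.178, 0.984, 0.0, -0.0]
wrist_force: [0.8, 1.0, -0.3]
finger_gap: 0.998
finger_force: 0.0
```

```bash
python3 -m crank '3 -4 -2 0 0 0 100; 6.1 -8 -4 0 0 0 100; 6.1 -8 -5 0 0 0 100; 6.1 -8 -6 0 0 0 100;6.1 -8 -6 0 0 0 100;6.1 -8 -6 0 0 0 100'
python3 - <<'E'
from h import *
t=env.get_image("top"); s=env.get_image("side")
g=lambda d,x0,y0:cv2.resize(d["color"][y0:y0+60,x0:x0+60],(400,400),interpolation=cv2.INTER_CUBIC)
cv2.imwrite("pics/ab.png",np.hstack([g(t,250,180),g(s,243,195)]))
E
```

```text
clock: 2.4
position: [0.5077, 0.0273, 0.1442]
tool_rot: [0.177, 0.984, 0.0, 0.0]
wrist_force: [0.0, 0.2, 0.9]
finger_gap: 0.996
finger_force: 0.0
```

View pics/ab.png

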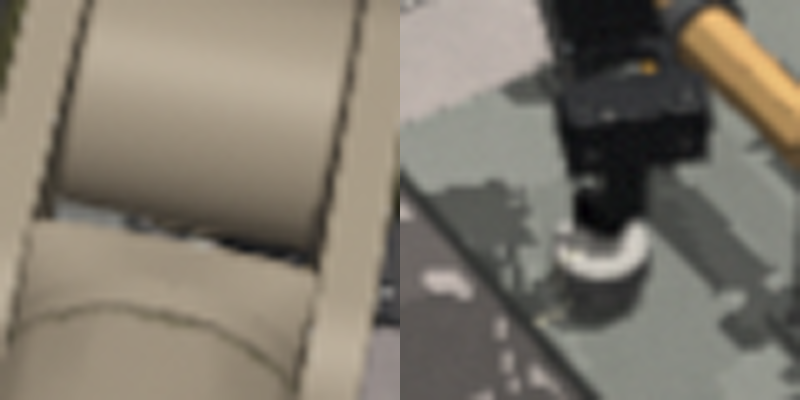

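The side view shows the gripper straddling the stop head above the ring at (600,250), so it is aligned. Descending.

```bash
python3 -m crank '0 0 -3 0 0 0 100; 0 0 -6 0 0 0 100; 0 0 -8 0 0 0 100; 0 0 -8.9 0 0 0 100; 0 0 -8.9 0 0 0 100'
python3 -m crank '0 0 0 0 0 0 50; 0 0 0 0 0 0 50; 0 0 0 0 0 0 50; 0 0 0 0 0 0 50;0 0 0 0 0 0 50' 45
```

```text
clock: 3.12
position: [0.5078, 0.0265, 0.0547]
tool_rot: [0.177, 0.984, -0.0, -0.0]
wrist_force: [0.3, 0.2, 0.4]
finger_gap: 1.0
finger_force: 0.0
clock: 3.75
position: [0.5085, 0.0283, 0.0548]
tool_rot: [0.178, 0.984, 0.002, 0.001]
wrist_force: [6.7, 15.3, -0.9]
finger_gap: 0.555
finger_force: 45.0
```

```bash
python3 -m crank '0.1 0.25 0 0 0 0 50; 0.1 0.25 0 0 0 10 50;0.1 0.25 0 0 0 20 50;0.1 0.25 0 0 0 30 50;0.1 0.25 0 0 0 40 50;0.1 0.25 0 0 0 42 50;0.1 0.25 0 0 0 42 50' 45
python3 - <<'E'
from h import *
print(env.sense()["ft_torque"])
s=env.get_image("side"); crop("r1",s,243,195,60,60,8)
E
```

```text
clock: 4.62
position: [0.5087, 0.0291, 0.0547]
tool_rot: [-0.186, 0.983, 0.0, -0.0]
wrist_force: [-2.4, 3.7, 6.4]
finger_gap: 0.556
finger_force: 45.0
[0.57963264 0.42277285 0.12338229]
```

View pics/r1.png

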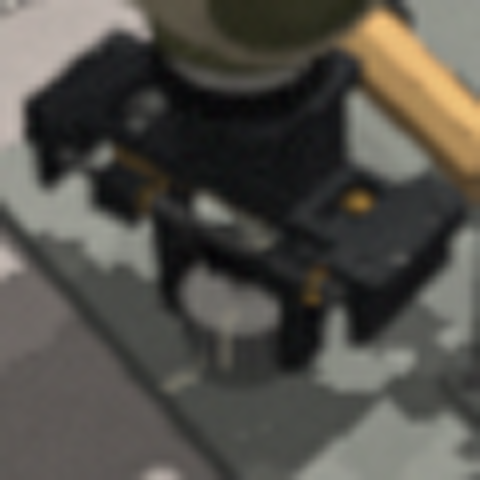

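The ring's stripe at (230,330) has moved clear of the index line at (180,380), so the ring is turning. Two more strokes.

```bash
python3 -m crank '0 0 0 0 0 0 72; 0 0 0 0 0 0 72; 0 0 0 0 0 0 72; 0 0 0 0 0 -10 72;0 0 0 0 0 -20 72;0 0 0 0 0 -30 72;0 0 0 0 0 -40 72;0 0 0 0 0 -42 72' 45
python3 -m crank '0 0 0 0 0 0 50; 0 0 0 0 0 0 50;0 0 0 0 0 0 50; 0 0 0 0 0 10 50; 0 0 0 0 0 20 50;0 0 0 0 0 30 50;0 0 0 0 0 40 50;0 0 0 0 0 42 50' 45
python3 -m crank '0 0 0 0 0 0 72; 0 0 0 0 0 0 72; 0 0 0 0 0 0 72; 0 0 0 0 0 -10 72;0 0 0 0 0 -20 72;0 0 0 0 0 -30 72;0 0 0 0 0 -40 72;0 0 0 0 0 -42 72' 45
python3 -m crank '0 0 0 0 0 0 50; 0 0 0 0 0 0 50;0 0 0 0 0 0 50; 0 0 0 0 0 10 50; 0 0 0 0 0 20 50;0 0 0 0 0 30 50;0 0 0 0 0 40 50;0 0 0 0 0 42 50' 45
python3 -m crank '0 0 0 0 0 0 85; 0 0 0 0 0 0 85; 0 0 0 0 0 0 85;0 0 5 0 0 0 85;0 0 10 0 0 0 85;0 0 14 0 0 0 85;-6 0 14 0 0 0 85;-12 0 14 0 0 0 85'
python3 - <<'E'
from h import *
t=env.get_image("top"); s=env.get_image("side")
g=lambda d,x0,y0:cv2.resize(d["color"][y0:y0+36,x0:x0+36],(400,400),interpolation=cv2.INTER_CUBIC)
cv2.imwrite("pics/loose.png",np.hstack([g(t,262,195),g(s,254,215)]))
E
```

```text
clock: 5.68
position: [0.5088, 0.0289, 0.0545]
tool_rot: [0.178, 0.984, -0.0, 0.0]
wrist_force: [-0.2, -0.2, -0.6]
finger_gap: 0.719
finger_force: 0.0
clock: 6.68
position: [0.5087, 0.0292, 0.0545]
tool_rot: [-0.187, 0.982, 0.0, -0.0]
wrist_force: [-0.6, 1.3, 1.3]
finger_gap: 0.553
finger_force: 45.0
clock: 7.68
position: [0.5088, 0.0289, 0.0545]
tool_rot: [0.178, 0.984, -0.0, 0.0]
wrist_force: [0.6, -0.3, 0.2]
finger_gap: 0.716
finger_force: 0.0
clock: 8.68
position: [0.5087, 0.0292, 0.0545]
tool_rot: [-0.187, 0.982, 0.0, -0.0]
wrist_force: [-0.5, 1.6, 1.2]
finger_gap: 0.557
finger_force: 45.0
clock: 9.68
position: [0.3873, 0.029, 0.1946]
tool_rot: [-0.187, 0.982, -0.0, 0.0]
wrist_force: [0.2, -0.8, 0.9]
finger_gap: 0.849
finger_force: 0.0
```

View pics/loose.png

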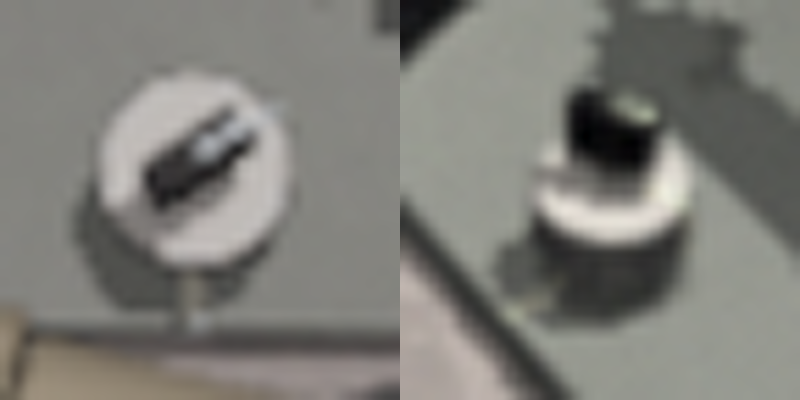

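The stripe is now at upper right (275,105), about 126° of loosening, and the bar hasn't moved. Next I grip the bar by its top, across its width (closing yaw 35°).

```bash
python3 -m crank '2 0 0 0 0 -10 60; 4 0 0 0 0 -20 60; 6 0 0 0 0 -30 60; 8 0 0 0 0 -40 60; 10 0 0 0 0 -50 60; 12.1 0 0 0 0 -60 60;12.1 0 0 0 0 -70 60;12.1 0 0 0 0 -76.5 60'
python3 -m crank '0 0 -2 0 0 0 50; 0 0 -4 0 0 0 50;0 0 -6 0 0 0 50;0 0 -8 0 0 0 50;0 0 -9.4 0 0 0 50; 0 0 -9.4 0 0 0 50'
python3 -m crank '0 0 0 0 0 0 5; 0 0 0 0 0 0 5; 0 0 0 0 0 0 5;0 0 0 0 0 0 5;0 0 0 0 0 0 5;0 0 0 0 0 0 5' 15
```

```text
clock: 10.78
position: [0.5105, 0.0289, 0.1943]
tool_rot: [0.463, 0.886, 0.0, 0.0]
wrist_force: [0.8, -0.3, 1.1]
finger_gap: 0.598
finger_force: 0.0
clock: 11.52
position: [0.5097, 0.0289, 0.0998]
tool_rot: [0.461, 0.887, -0.0, -0.001]
wrist_force: [0.3, -0.6, -0.1]
finger_gap: 0.5
finger_force: 0.0
clock: 12.28
position: [0.5092, 0.0284, 0.1008]
tool_rot: [0.461, 0.887, -0.001, -0.0]
wrist_force: [-4.7, -3.7, 5.0]
finger_gap: 0.134
finger_force: 15.0
```

```bash
python3 -m crank '-0.05 -0.03 0 0 0 0 5; -0.05 -0.03 0 0 0 -8 5; -0.05 -0.03 0 0 0 -18 5; -0.05 -0.03 0 0 0 -28 5; -0.05 -0.03 0 0 0 -38 5; -0.05 -0.03 0 0 0 -48 5; -0.05 -0.03 0 0 0 -58 5; -0.05 -0.03 0 0 0 -62 5' 30
python3 -m crank '0 0 0 0 0 -9 5; 0 0 0 0 0 -18 5; 0 0 0 0 0 -27 5; 0 0 0 0 0 -36 5; 0 0 0 0 0 -45 5; 0 0 0 0 0 -54 5; 0 0 0 0 0 -62.5 5; 0 0 0 0 0 -62.5 5' 30
python3 -m crank '0 0 0 0 0 0 5;0 0 0 0 0 0 40;0 0 0 0 0 0 60;0 0 0 0 0 0 60;0 0 5 0 0 0 85;0 0 9.4 0 0 0 85;-6 0 9.4 0 0 0 85;-12 0 9.4 0 0 0 85'
python3 - <<'E'
from h import *
t=env.get_image("top"); s=env.get_image("side")
g=lambda d,x0,y0:cv2.resize(d["color"][y0:y0+36,x0:x0+36],(400,400),interpolation=cv2.INTER_CUBIC)
cv2.imwrite("pics/set.png",np.hstack([g(t,262,195),g(s,254,215)]))
E
```

```text
clock: 13.28
position: [0.5082, 0.0283, 0.1002]
tool_rot: [0.853, 0.522, -0.002, -0.001]
wrist_force: [-5.9, -3.3, 1.7]
finger_gap: 0.133
finger_force: 30.0
clock: 14.28
position: [0.5075, 0.0288, 0.0996]
tool_rot: [1.0, 0.004, -0.003, -0.0]
wrist_force: [-7.3, -0.2, -2.2]
finger_gap: 0.133
finger_force: 30.0
clock: 15.28
position: [0.388, 0.0287, 0.1947]
tool_rot: [1.0, 0.005, 0.001, 0.0]
wrist_force: [0.7, -0.3, 0.3]
finger_gap: 0.85
finger_force: 0.0
```

View pics/set.png

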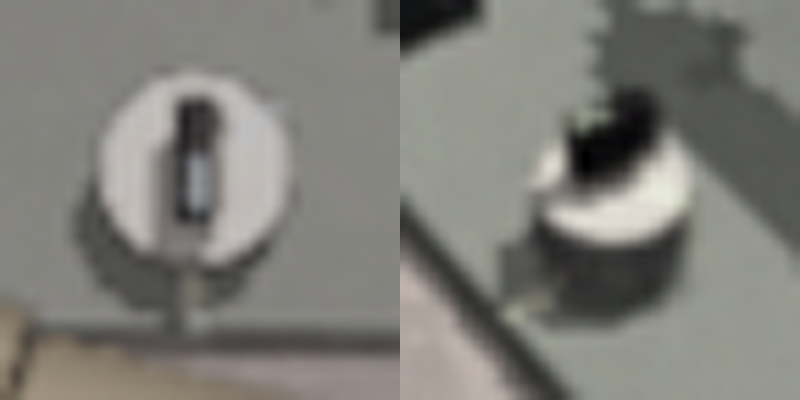

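The white line now points straight down at the index line, bar at x≈196 and index at x≈195. Tightening the ring.

```bash
python3 -m crank '4 0 0 0 0 8 85; 8 0 0 0 0 16 85; 12.05 0.02 0 0 0 21 85; 12.05 0.02 -4 0 0 21 85; 12.05 0.02 -8 0 0 21 85; 12.05 0.02 -11.5 0 0 21 85; 12.05 0.02 -14 0 0 21 85; 12.05 0.02 -14 0 0 21 85'
python3 -m crank '0 0 0 0 0 0 50; 0 0 0 0 0 0 50;0 0 0 0 0 0 50; 0 0 0 0 0 0 50; 0 0 0 0 0 -10 50; 0 0 0 0 0 -20 50;0 0 0 0 0 -30 50;0 0 0 0 0 -40 50' 45
python3 -m crank '0 0 0 0 0 0 50; 0 0 0 0 0 0 72; 0 0 0 0 0 0 72; 0 0 0 0 0 0 72; 0 0 0 0 0 10 72;0 0 0 0 0 20 72;0 0 0 0 0 30 72;0 0 0 0 0 40 72' 45
python3 -m crank '0 0 0 0 0 0 50; 0 0 0 0 0 0 50;0 0 0 0 0 0 50; 0 0 0 0 0 0 50; 0 0 0 0 0 -10 50; 0 0 0 0 0 -20 50;0 0 0 0 0 -30 50;0 0 0 0 0 -40 50' 45
python3 -m crank '0 0 0 0 0 0 50; 0 0 0 0 0 0 72; 0 0 0 0 0 0 72; 0 0 0 0 0 0 72; 0 0 0 0 0 10 72;0 0 0 0 0 20 72;0 0 0 0 0 30 72;0 0 0 0 0 40 72' 45
python3 -m crank '0 0 0 0 0 0 50; 0 0 0 0 0 0 50;0 0 0 0 0 0 50; 0 0 0 0 0 0 50; 0 0 0 0 0 -10 50; 0 0 0 0 0 -20 50;0 0 0 0 0 -30 50;0 0 0 0 0 -34 50' 45
python3 -c "
from plant import env
print(env.sense()['ft_torque'],env.sense()['tau'][5])"
```

```text
clock: 16.38
position: [0.5095, 0.0289, 0.0533]
tool_rot: [0.982, 0.187, -0.001, -0.0]
wrist_force: [0.8, -0.1, 0.5]
finger_gap: 0.845
finger_force: 0.0
clock: 17.38
position: [0.51, 0.0283, 0.0554]
tool_rot: [0.987, -0.163, 0.0, 0.001]
wrist_force: [-2.7, -6.5, 4.7]
finger_gap: 0.557
finger_force: 45.0
clock: 18.38
position: [0.5098, 0.0289, 0.0544]
tool_rot: [0.982, 0.19, -0.0, -0.0]
wrist_force: [-0.3, 0.2, 0.3]
finger_gap: 0.72
finger_force: 0.0
clock: 19.38
position: [0.5096, 0.0284, 0.0545]
tool_rot: [0.986, -0.164, -0.0, 0.001]
wrist_force: [-3.4, -3.5, 1.8]
finger_gap: 0.552
finger_force: 45.0
clock: 20.38
position: [0.5098, 0.0289, 0.0545]
tool_rot: [0.982, 0.19, 0.0, -0.0]
wrist_force: [-0.3, -0.8, -0.2]
finger_gap: 0.722
finger_force: 0.0
clock: 21.38
position: [0.5096, 0.0285, 0.0545]
tool_rot: [0.994, -0.111, -0.0, 0.0]
wrist_force: [-0.9, -1.5, 0.7]
finger_gap: 0.557
finger_force: 45.0
[-0.28446528  0.41033959  0.06900832] -0.14618013985455036
```

```bash
q(){ python3 -c "
from plant import env
s=env.sense();print(s['tool_rot'].round(3),s['ft_torque'].round(3),s['tau'][5].round(3))"; }
python3 -m crank '0 0 0 0 0 -4 50;0 0 0 0 0 -8 50;0 0 0 0 0 -8 50' 55 >/dev/null; q
python3 -m crank '0 0 0 0 0 -3 50;0 0 0 0 0 -3 50;0 0 0 0 0 -3 50' >/dev/null; q
python3 -m crank '0 0 0 0 0 -3 50;0 0 0 0 0 -3 50;0 0 0 0 0 -3 50' >/dev/null; q
```

```text
[ 0.984 -0.178 -0.     0.   ] [-0.723  0.583 -0.089] 0.326
[ 0.979 -0.203 -0.     0.   ] [-0.822  0.645 -0.111] -0.101
[ 0.974 -0.227 -0.     0.001] [-0.693  0.674  1.269] 1.248
```

```bash
python3 -m crank '0 0 0 0 0 -1 50;0 0 0 0 0 -1 50;0 0 0 0 0 0 80; 0 0 0 0 0 0 85; 0 0 0 0 0 0 85;0 0 5 0 0 0 85;0 0 10 0 0 0 85;0 0 14 0 0 0 85'
python3 -m crank '-6 0 0 0 0 0 85;-12 0 0 0 0 0 85'
python3 - <<'E'
from h import *
t=env.get_image("top"); s=env.get_image("side")
g=lambda d,x0,y0:cv2.resize(d["color"][y0:y0+36,x0:x0+36],(400,400),interpolation=cv2.INTER_CUBIC)
cv2.imwrite("pics/tight.png",np.hstack([g(t,262,195),g(s,254,215)]))
E
```

```text
clock: 23.5
position: [0.5098, 0.0289, 0.1966]
tool_rot: [0.974, -0.229, 0.001, -0.0]
wrist_force: [0.2, -0.7, -0.4]
finger_gap: 0.851
finger_force: 0.0
clock: 23.75
position: [0.3883, 0.029, 0.1946]
tool_rot: [0.974, -0.229, 0.0, -0.0]
wrist_force: [0.3, -0.2, 0.1]
finger_gap: 0.851
finger_force: 0.0
```

View pics/tight.png

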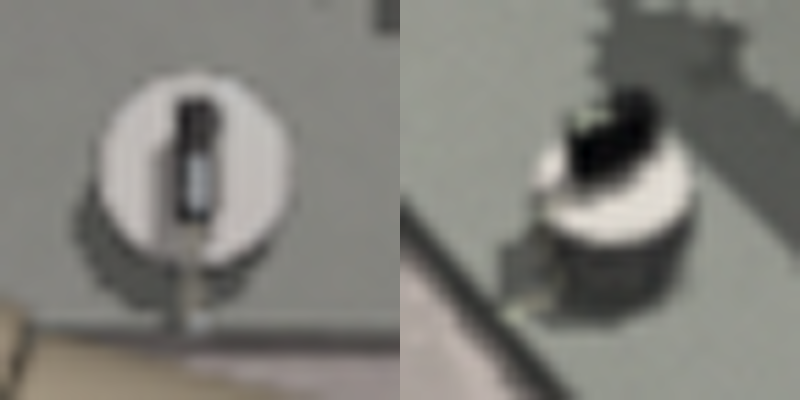

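The setting held: the bar is still on the index line and the stripe at (195,235) is back in line, so the ring is tight. Next is the blank. The tail is near x .624, y .128, z .16.

```bash
python3 -m crank '0 0 2 0 0 10 60; 2 1 4 0 0 20 60; 5 2 4 0 0 30 60; 8 4 4 0 0 40 60; 11 5 4 0 0 50 60; 14 6 4 0 0 60 60; 17 7.5 4 0 0 70 60; 20 9 4 0 0 80 60'
python3 -m crank '1 0.3 0 0 0 10 60;2 0.6 0 0 0 20 60; 3 0.9 0 0 0 30 60;3.5 0.9 0 0 0 36 60;3.5 0.9 0 0 0 36 60;3.5 0.9 0 0 0 36 60'
python3 - <<'E'
from h import *
t=env.get_image("top"); s=env.get_image("side")
g=lambda d,x0,y0,n=400:cv2.resize(d["color"][y0:y0+80,x0:x0+80],(400,400),interpolation=cv2.INTER_CUBIC)
cv2.imwrite("pics/tail.png",np.hstack([g(t,220,130),g(s,250,150)]))
x=np.array([.6242,.128,.1606]); print(proj(s,x)); print(env.sense()["joint_positions"].round(2))
E
```

```text
clock: 24.85
position: [0.5913, 0.1195, 0.2344]
tool_rot: [0.891, 0.453, 0.0, 0.0]
wrist_force: [0.4, -0.4, -0.0]
finger_gap: 0.601
finger_force: 0.0
clock: 25.6
position: [0.6248, 0.1279, 0.2344]
tool_rot: [0.711, 0.704, 0.0, -0.0]
wrist_force: [-0.6, -0.2, 0.1]
finger_gap: 0.601
finger_force: 0.0
[[285.48825134 182.26916783]]
[0.02 0.58 1.16 0.   1.4  0.03]
```

View pics/tail.png

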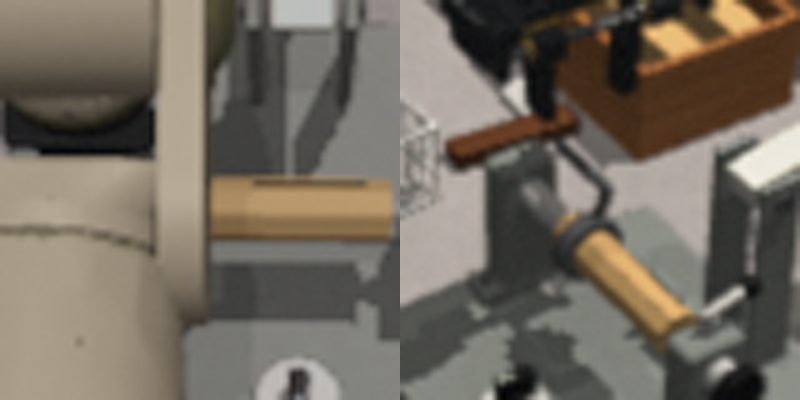

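The projected tail point falls on the tail bar in the side view, at about (578,162). Descending to grip it.

```bash
python3 -m crank '0 0 -2 0 0 0 60;0 0 -4 0 0 0 60; 0 0 -5.5 0 0 0 60;0 0 -6.4 0 0 0 60;0 0 -6.4 0 0 0 60'
python3 -m crank '0 0 0 0 0 0 3; 0 0 0 0 0 0 3;0 0 0 0 0 0 3;0 0 0 0 0 0 3;0 0 0 0 0 0 3; 0 0 0 0 0 0 3;0 0 0 0 0 0 3' 8
```

```text
clock: 26.32
position: [0.6247, 0.1278, 0.1702]
tool_rot: [0.71, 0.704, -0.0, -0.0]
wrist_force: [-0.3, -0.1, 0.4]
finger_gap: 0.6
finger_force: 0.0
clock: 27.2
position: [0.6245, 0.1279, 0.1703]
tool_rot: [0.71, 0.704, -0.0, -0.0]
wrist_force: [-3.2, -0.5, -1.5]
finger_gap: 0.107
finger_force: 8.0
```

```bash
python3 -m crank '-0.5 0 0.1 0 0 0 3;-1 0 0.2 0 0 0 3;-1.6 0 0.22 0 0 0 3;-2.2 0 0.2 0 0 0 3;-2.8 0 0.05 0 0 0 3;-3.4 0 -0.15 0 0 0 3;-3.95 0 -0.4 0 0 0 3;-3.95 0 -0.4 0 0 0 3' 10
python3 -m crank '0 0 0 0 0 0 3;0 0 0 0 0 0 3;0 0 0 0 0 0 30; 0 0 0 0 0 0 50;0 0 0 0 0 0 50;0 0 4 0 0 0 60;0 0 8 0 0 0 60'
python3 -m crank '-3 -3 0 0 0 0 80; -6 -8 0 0 0 0 80; -9 -13 0 0 0 0 80;-12 -18 0 0 0 0 80;-15 -23 0 0 0 0 80;-18 -28 0 0 0 0 80;-20 -32 0 0 0 0 80'
python3 - <<'E'
from h import *
t=env.get_image("top"); s=env.get_image("side")
g=lambda d,x0,y0,n=400:cv2.resize(d["color"][y0:y0+80,x0:x0+80],(400,400),interpolation=cv2.INTER_CUBIC)
cv2.imwrite("pics/blank.png",np.hstack([g(t,230,130),g(s,250,150)]))
E
```

```text
clock: 28.2
position: [0.5842, 0.1278, 0.1659]
tool_rot: [0.71, 0.704, -0.001, -0.001]
wrist_force: [-2.0, -0.6, 2.1]
finger_gap: 0.109
finger_force: 10.0
clock: 29.08
position: [0.5852, 0.1278, 0.2474]
tool_rot: [0.71, 0.704, -0.0, -0.0]
wrist_force: [0.6, 0.5, 0.4]
finger_gap: 0.598
finger_force: 0.0
clock: 29.95
position: [0.3841, -0.1938, 0.2468]
tool_rot: [0.71, 0.704, 0.0, 0.0]
wrist_force: [0.8, 0.6, 0.2]
finger_gap: 0.802
finger_force: 0.0
```

View pics/blank.png

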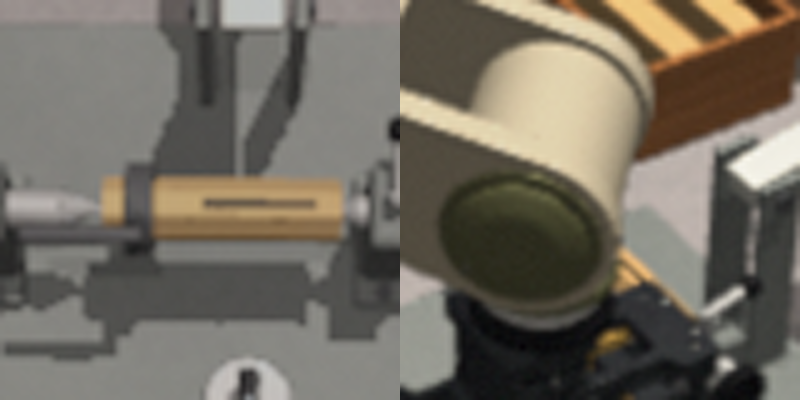

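The dark line is now on the top of the blank at about y≈203 in the crop (x 203–315). The blank's edges are at y≈177 and 240. Checking the numbers.

Run:
```python
from h import *
t=env.get_image("top"); c=t["color"].astype(float)
for u in (274,282,290):
    sat=(c[150:190,u-2:u+3,2]-c[150:190,u-2:u+3,0]).mean(1); dark=c[150:190,u-2:u+3,2].mean(1)
    k=np.where(sat>0.5*sat.max())[0]; 
    f=lambda i,j:(i+(sat.max()*.5-sat[i])/(sat[j]-sat[i])*(j-i))
    e0=f(k[0]-1,k[0]); e1=f(k[-1]+1,k[-1])
    i=np.arange(int(e0)+3,int(e1)-2); w=np.clip(np.median(dark[i])-dark[i],0,None); w[w<15]=0; m=(w*i).sum()/w.sum()
    ax=plane(t,[(u,150+(e0+e1)/2)],.115)[0]; mk=plane(t,[(u,150+m)],.1315)[0]
    print(e0+150,e1+150,m+150,ax.round(4),mk.round(4),"rad",(np.arcsin((mk[0]-ax[0])/.0165)).round(3))
```

```text
164.80555555555554 177.26153846153846 171.16955684007706 [0.6096 0.0443 0.115 ] [0.6059 0.0442 0.1315] rad -0.228
164.9211956521739 177.2651515151515 171.36363636363637 [0.6098 0.0221 0.115 ] [0.6056 0.0223 0.1315] rad -0.252
165.34795321637426 177.32587064676616 171.52771618625277 [ 0.6094 -0.      0.115 ] [6.055e-01 5.000e-04 1.315e-01] rad -0.237
```

Run:
```python
from h import *
t=env.get_image("top"); c=t["color"]
for u in (274,282,290): print(c[160:182,u-2:u+3,2].mean(1).round().astype(int))
for a in (-.2,-.1,0,.1): # where the mark's row should lie for jig axis x .609
    P=np.array([.609+.0165*np.sin(a),.022,.115+.0165*np.cos(a)]); print(a,proj(t,P).round(2),proj(t,[.609,.022,.115]).round(2))
```

```text
[ 79  78  78  78  78 133 167 174 186 165 103 140 174 157 136 136 136 103
 107 124 125 125]
[ 84  86  85  93 105 144 168 173 186 170 110 143 184 163 135 136 136 104
 107 124 125 124]
[134 135 135 135 134 147 165 172 185 179 127 143 184 165 137 137 137 111
 112 124 124 124]
-0.2 [[282.12 171.36]] [[282.05 171.36]]
-0.1 [[282.13 170.76]] [[282.05 171.36]]
0 [[282.14 170.16]] [[282.05 171.36]]
0.1 [[282.14 169.57]] [[282.05 171.36]]
```

The mark is upright to within about 0.05 rad. Next come the handles, with a fresh measurement.

```bash
cat >> h.py <<'E'
def hs():
    t=env.get_image("top")
    for r,a in handles(t):
        if r[0][0]<330: continue
        b=cv2.boxPoints(r); l=[np.linalg.norm(b[1]-b[0]),np.linalg.norm(b[2]-b[1])]; i=0 if l[0]<l[1] else 1
        e=plane(t,[(b[i]+b[i+1])/2,(b[i+2]+b[(i+3)%4])/2],.02); e=e[e[:,0].argsort()]; v=e[1]-e[0]
        print(np.round(r[0]),a,e.mean(0).round(4),"len",np.linalg.norm(v).round(3),"closing yaw",(np.degrees(np.arctan2(v[1],v[0]))-90).round(1))
    s=env.sense(); q=s["tool_rot"]; y=R.from_quat(q).apply([0,1,0]); print("tcp",s["position"].round(4),"yaw",np.degrees(np.arctan2(y[1],y[0])).round(1),"gap",s["finger_gap"].round(3))
E
python3 -c "
from h import *
hs()"
```

```text
[388. 197.] 233.5 [ 0.5557 -0.2966  0.02  ] len 0.09 closing yaw -77.8
[418. 196.] 238.0 [ 0.5587 -0.3849  0.02  ] len 0.092 closing yaw -73.2Traceback (most recent call last):
  File "<string>", line 3, in <module>
    hs()
    ~~^^
  File "h.py", line 35, in hs
    s=env.sense(); q=s["tool_rot"]; y=R.from_quat(q).apply([0,1,0]); print("tcp",s["position"].round(4),"yaw",np.degrees(np.arctan2(y[1],y[0])).round(1),"gap",s["finger_gap"].round(3))
                                                                                                                                                               ^^^^^^^^^^^^^^^^^^^^^
AttributeError: 'float' object has no attribute 'round'
```

```bash
sed -i 's/s\["finger_gap"\].round(3)/round(float(s["finger_gap"]),3)/' h.py
python3 -m crank '2 -2 0 0 0 -10 56;4 -4 0 0 0 -20 56; 7 -7 0 0 0 -30 56; 10 -10 0 0 0 -40 56; 12 -13 0 0 0 -50 56; 15 -16 0 0 0 -60 56;17.5 -19.1 0 0 0 -70 56; 17.5 -19.1 -3 0 0 -73 56'
python3 -m crank '0 0 -4 0 0 0 56;0 0 -8 0 0 0 56;0 0 -8 0 0 0 56'
python3 -c "
from h import *
hs(); s=env.get_image('side'); crop('c1',s,300,250,130,100,5)"
```

```text
clock: 31.2
position: [0.5629, -0.3837, 0.217]
tool_rot: [0.99, 0.143, 0.001, 0.002]
wrist_force: [-0.2, -0.2, -0.1]
finger_gap: 0.556
finger_force: 0.0
clock: 31.58
position: [0.5604, -0.3808, 0.1336]
tool_rot: [0.989, 0.145, -0.002, -0.002]
wrist_force: [0.0, 0.2, 1.6]
finger_gap: 0.561
finger_force: 0.0
[389. 198.] 230.5 [ 0.5525 -0.2976  0.02  ] len 0.096 closing yaw -78.2
tcp [ 0.561  -0.3819  0.1364] yaw -73.3 gap 0.561
```

View pics/c1.png

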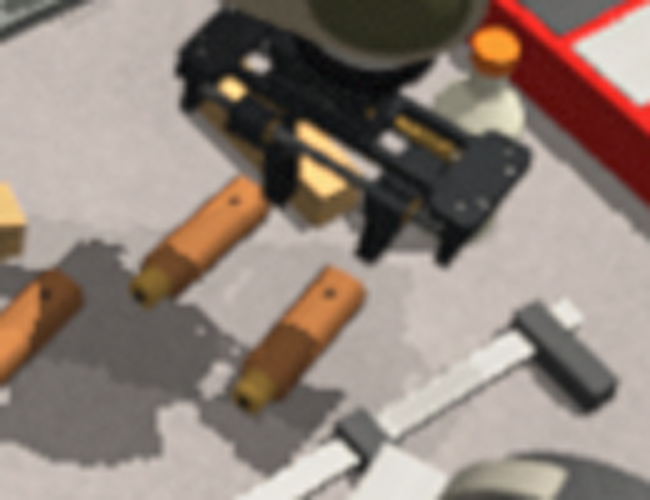

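The gripper is above the outer handle at (300,340). The clamp lies low and clear, and both fingers will straddle the handle. Descending to grip.

```bash
python3 -m crank '0 -0.2 -3 0 0 0 56;0 -0.2 -6 0 0 0 56;0 -0.2 -9 0 0 0 56;0 -0.2 -10.8 0 0 0 56;0 -0.2 -10.8 0 0 0 56;0 -0.2 -10.8 0 0 0 56'
python3 -m crank '0 0 0 0 0 0 15;0 0 0 0 0 0 15;0 0 0 0 0 0 15;0 0 0 0 0 0 15;0 0 0 0 0 0 15' 25
python3 -m crank '0 0 3 0 0 0 15;0 0 8 0 0 0 15;0 0 13 0 0 0 15;0 0 18 0 0 0 15;0 0 21 0 0 0 15'
```

```text
clock: 32.42
position: [0.561, -0.3857, 0.0303]
tool_rot: [0.99, 0.144, 0.001, 0.001]
wrist_force: [1.2, 0.4, 0.3]
finger_gap: 0.562
finger_force: 0.0
clock: 33.05
position: [0.5605, -0.3853, 0.0291]
tool_rot: [0.99, 0.144, 0.0, 0.0]
wrist_force: [-1.5, 0.9, 5.9]
finger_gap: 0.337
finger_force: 25.0
clock: 33.67
position: [0.5604, -0.3853, 0.241]
tool_rot: [0.99, 0.144, 0.001, 0.001]
wrist_force: [-0.1, -0.4, -1.3]
finger_gap: 0.337
finger_force: 25.0
```

```bash
python3 -m crank '-2 4.5 0 0 0 5 15;-4 9 0 0 0 10 15;-6 14 0 0 0 15 15;-8 19 0 0 0 20 15;-10 24 0 0 0 25 15;-11 29 0 0 0 30 15;-12 34 0 0 0 35 15;-12 38.5 0 0 0 40 15'
python3 -m crank '0 5 0 0 0 5 15;1 10 0 0 0 10 15;2 15 0 0 0 15 15;4 20 0 0 0 20 15;6 25 0 0 0 25 15;8 30 0 0 0 30 15;10 35 0 0 0 38 15;10 38 0 0 0 38 15'
python3 -c "
from h import *
hs()"
```

```text
clock: 34.67
position: [0.4395, 0.0014, 0.2385]
tool_rot: [0.88, 0.475, 0.0, -0.0]
wrist_force: [0.9, -0.3, -0.6]
finger_gap: 0.334
finger_force: 25.0
clock: 35.67
position: [0.5406, 0.3817, 0.2372]
tool_rot: [0.678, 0.736, -0.001, -0.0]
wrist_force: [-0.0, -0.6, -1.1]
finger_gap: 0.338
finger_force: 25.0
[388. 245.] 256.5 [ 0.412  -0.2929  0.02  ] len 0.094 closing yaw -74.9
[389. 197.] 240.0 [ 0.5545 -0.2969  0.02  ] len 0.092 closing yaw -78.2
tcp [0.5395 0.3843 0.237 ] yaw 4.7 gap 0.343
```

```bash
python3 -m crank '0 -0.4 -5 0 0 0 15;0 -0.4 -10 0 0 0 15;0 -0.4 -14 0 0 0 15;0 -0.4 -17 0 0 0 15;0 -0.4 -18.4 0 0 0 15;0 -0.4 -18.4 0 0 0 15;0 -0.4 -18.4 0 0 0 43;0 -0.4 -18.4 0 0 0 43'
python3 -m crank '0 0 0 0 0 0 43;0 0 5 0 0 0 43;0 0 10 0 0 0 43;0 0 15 0 0 0 43;0 0 19 0 0 0 43; -3 -6 19 0 0 -5 50;-6 -12 19 0 0 -10 56;-9 -18 19 0 0 -15 56'
python3 -c "
from h import *
t=env.get_image('top'); crop('b1',t,80,130,130,150,4)
hs()"
```

```text
clock: 36.72
position: [0.5406, 0.3758, 0.0552]
tool_rot: [0.678, 0.735, 0.0, 0.0]
wrist_force: [0.5, -0.1, 0.2]
finger_gap: 0.425
finger_force: 0.0
clock: 37.72
position: [0.4552, 0.2065, 0.2447]
tool_rot: [0.769, 0.639, 0.0, 0.0]
wrist_force: [1.9, 0.4, 0.7]
finger_gap: 0.555
finger_force: 0.0
[388. 245.] 255.0 [ 0.4131 -0.2928  0.02  ] len 0.092 closing yaw -74.9
[388. 197.] 239.0 [ 0.5545 -0.2966  0.02  ] len 0.092 closing yaw -77.8
tcp [0.4539 0.2048 0.2445] yaw -10.7 gap 0.561
```

View pics/b1.png

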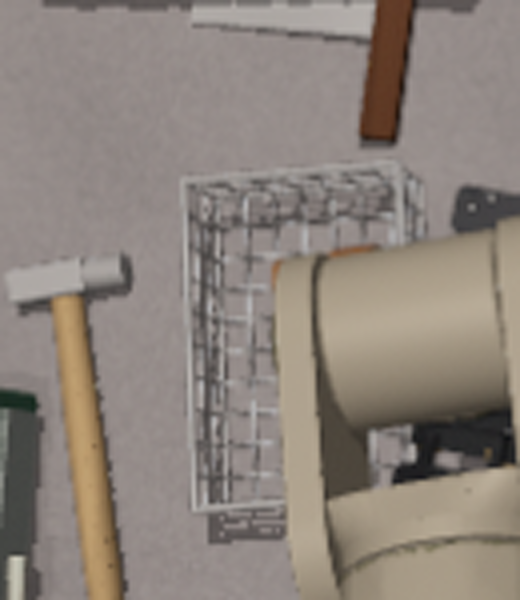

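The handle is inside the basket, its end showing at (275–378,255). Next the second handle at (.5545,-.297).

```bash
python3 -m crank '-1 -5 0 0 0 -6 56;-2 -11 0 0 0 -12 56;-3 -17 0 0 0 -18 56;-3 -23 0 0 0 -24 56;-1 -29 0 0 0 -30 56;2 -34 0 0 0 -38 56;4 -39 0 0 0 -46 56;7 -44 0 0 0 -54 56'
python3 -m crank '3 -6 0 0 0 -8 56;3 -6 -5 0 0 -13.5 56;3 -6 -10 0 0 -13.5 56;3 -6 -10 0 0 -13.5 56;3 -6 -10 0 0 -13.5 56'
python3 -c "
from h import *
hs()"
```

```text
clock: 38.83
position: [0.5274, -0.2336, 0.2449]
tool_rot: [0.976, 0.219, 0.0, 0.0]
wrist_force: [-0.1, 0.6, 0.2]
finger_gap: 0.563
finger_force: 0.0
clock: 39.45
position: [0.5575, -0.2922, 0.1469]
tool_rot: [0.994, 0.105, 0.001, 0.001]
wrist_force: [-0.2, 0.5, 0.4]
finger_gap: 0.558
finger_force: 0.0
tcp [ 0.5575 -0.2923  0.1473] yaw -77.9 gap 0.562
```

```bash
python3 -m crank '-0.2 -0.4 -3 0 0 0 56;-0.2 -0.4 -6 0 0 0 56;-0.2 -0.4 -9 0 0 0 56;-0.2 -0.4 -11.8 0 0 0 56;-0.2 -0.4 -11.8 0 0 0 56;-0.2 -0.4 -11.8 0 0 0 56'
python3 -m crank '0 0 0 0 0 0 15;0 0 0 0 0 0 15;0 0 0 0 0 0 15;0 0 0 0 0 0 15;0 0 0 0 0 0 15' 25
python3 -m crank '0 0 3 0 0 0 15;0 0 8 0 0 0 15;0 0 13 0 0 0 15;0 0 18 0 0 0 15;0 0 21 0 0 0 15'
```

```text
clock: 40.25
position: [0.5555, -0.2966, 0.0289]
tool_rot: [0.994, 0.105, 0.001, 0.001]
wrist_force: [-0.5, -0.5, -0.1]
finger_gap: 0.56
finger_force: 0.0
clock: 40.88
position: [0.5547, -0.2961, 0.0274]
tool_rot: [0.994, 0.105, 0.0, 0.0]
wrist_force: [-1.6, 0.8, 6.5]
finger_gap: 0.335
finger_force: 25.0
clock: 41.5
position: [0.5546, -0.296, 0.2392]
tool_rot: [0.994, 0.105, 0.001, 0.001]
wrist_force: [-0.6, -1.1, -0.9]
finger_gap: 0.337
finger_force: 25.0
```

```bash
python3 -m crank '-2 3.5 0 0 0 5 15;-4 7 0 0 0 10 15;-6 11 0 0 0 15 15;-8 15 0 0 0 20 15;-10 19 0 0 0 25 15;-11 23 0 0 0 30 15;-11.5 27 0 0 0 36 15;-11.5 30 0 0 0 43 15'
python3 -m crank '0 5 0 0 0 5 15;0 10 0 0 0 10 15;1 15 0 0 0 15 15;2 20 0 0 0 20 15;3 25 0 0 0 25 15;4 30 0 0 0 32 15;4 35 0 0 0 40 15;4.1 36.8 0 0 0 40 15'
python3 -m crank '0 0 0 0 0 0 15'
python3 -c "
from h import *
hs()"
```

```text
clock: 42.5
position: [0.4389, 0.0056, 0.2367]
tool_rot: [0.886, 0.464, 0.0, 0.0]
wrist_force: [1.0, -0.2, -1.9]
finger_gap: 0.333
finger_force: 25.0
clock: 43.5
position: [0.4797, 0.3744, 0.2359]
tool_rot: [0.674, 0.739, -0.0, -0.0]
wrist_force: [0.2, -0.2, -0.4]
finger_gap: 0.335
finger_force: 25.0
clock: 43.62
position: [0.48, 0.3728, 0.2359]
tool_rot: [0.675, 0.738, -0.0, -0.0]
wrist_force: [-0.5, -0.9, -0.3]
finger_gap: 0.338
finger_force: 25.0
[388. 245.] 257.5 [ 0.412  -0.2929  0.02  ] len 0.094 closing yaw -74.9
tcp [0.4802 0.3719 0.2361] yaw 5.1 gap 0.337
```

```bash
python3 -m crank '0 0 -5 0 0 0 15;0 0 -10 0 0 0 15;0 0 -14 0 0 0 15;0 0 -17 0 0 0 15;0 0 -18.3 0 0 0 15;0 0 -18.3 0 0 0 15;0 0 -18.3 0 0 0 43;0 0 -18.3 0 0 0 43'
python3 -m crank '0 0 0 0 0 0 43;0 0 5 0 0 0 43;0 0 10 0 0 0 43;0 0 15 0 0 0 43;0 0 19 0 0 0 43; -2 -6 19 0 0 -5 50;-4 -12 19 0 0 -10 56;-6 -18 19 0 0 -15 56'
python3 -m crank '0 -6 0 0 0 -6 56;0 -12 0 0 0 -12 56;0 -18 0 0 0 -18 56;0 -24 0 0 0 -24 56;0 -30 0 0 0 -32 56;0 -36 0 0 0 -40 56;0 -42 0 0 0 -50 56;0 -46 0 0 0 -60 56'
python3 -m crank '0 -2 -3 0 0 -5 56;0 -2 -10 0 0 -5 56;0 -2 -10 0 0 -5 56'
python3 -c "
from h import *
hs()"
```

```text
clock: 44.68
position: [0.4809, 0.3722, 0.0546]
tool_rot: [0.675, 0.738, 0.001, 0.0]
wrist_force: [-0.3, -0.4, 0.8]
finger_gap: 0.432
finger_force: 0.0
clock: 45.68
position: [0.4202, 0.1927, 0.2438]
tool_rot: [0.766, 0.642, 0.0, 0.0]
wrist_force: [1.2, -0.2, 0.1]
finger_gap: 0.558
finger_force: 0.0
clock: 46.68
position: [0.4206, -0.2682, 0.2437]
tool_rot: [0.985, 0.171, 0.0, 0.0]
wrist_force: [0.3, -0.1, -0.5]
finger_gap: 0.558
finger_force: 0.0
clock: 47.05
position: [0.4199, -0.2846, 0.141]
tool_rot: [0.991, 0.131, -0.002, -0.003]
wrist_force: [0.4, 0.3, 0.2]
finger_gap: 0.559
finger_force: 0.0
tcp [ 0.4207 -0.2852  0.1425] yaw -74.9 gap 0.56
```

Run:
```python
from h import *
s=env.get_image("side"); hsv=cv2.cvtColor(s["color"],cv2.COLOR_BGR2HSV); m=cv2.inRange(hsv,(4,120,60),(18,255,255)); m[:270]=0
for c in cv2.findContours(m,cv2.RETR_EXTERNAL,cv2.CHAIN_APPROX_NONE)[0]:
    if cv2.contourArea(c)>80:
        M=cv2.moments(c); u=(M["m10"]/M["m00"],M["m01"]/M["m00"]); print(np.round(u),cv2.contourArea(c),plane(s,[u],.015).round(4))
```

```text
[362. 361.] 106.5 [[ 0.4665 -0.5009  0.015 ]]
[303. 316.] 248.5 [[ 0.4157 -0.2911  0.015 ]]
[279. 301.] 315.0 [[ 0.3853 -0.2059  0.015 ]]
[529. 296.] 3489.5 [[ 1.0582 -0.6114  0.015 ]]
[356. 283.] 131.5 [[ 0.6306 -0.2785  0.015 ]]
```

Handle still at (.413,-.292).

```bash
python3 -m crank '-0.7 -0.75 -3 0 0 0 56;-0.7 -0.75 -6 0 0 0 56;-0.7 -0.75 -9 0 0 0 56;-0.7 -0.75 -11.4 0 0 0 56;-0.7 -0.75 -11.4 0 0 0 56;-0.7 -0.75 -11.4 0 0 0 56'
python3 -m crank '0 0 0 0 0 0 15;0 0 0 0 0 0 15;0 0 0 0 0 0 15;0 0 0 0 0 0 15;0 0 0 0 0 0 15' 25
python3 -m crank '0 0 3 0 0 0 15;0 0 8 0 0 0 15;0 0 13 0 0 0 15;0 0 18 0 0 0 15;0 0 21 0 0 0 15'
```

```text
clock: 47.9
position: [0.4151, -0.2941, 0.0316]
tool_rot: [0.991, 0.131, 0.001, 0.001]
wrist_force: [-0.4, -0.3, -0.0]
finger_gap: 0.564
finger_force: 0.0
clock: 48.52
position: [0.4144, -0.2935, 0.0302]
tool_rot: [0.991, 0.131, 0.0, 0.0]
wrist_force: [-1.1, 1.1, 6.9]
finger_gap: 0.334
finger_force: 25.0
clock: 49.15
position: [0.4143, -0.2934, 0.242]
tool_rot: [0.991, 0.131, 0.001, 0.001]
wrist_force: [-0.2, 0.5, -1.0]
finger_gap: 0.339
finger_force: 25.0
```

```bash
python3 -m crank '0 4 0 0 0 5 15;0 8 0 0 0 10 15;0 12 0 0 0 15 15;0 16 0 0 0 20 15;0 20 0 0 0 25 15;0 24 0 0 0 30 15;0 28 0 0 0 35 15;0 32 0 0 0 40 15'
python3 -m crank '0 5 0 0 0 5 15;0 10 0 0 0 10 15;0 15 0 0 0 15 15;0.5 20 0 0 0 20 15;0.7 25 0 0 0 25 15;0.7 30 0 0 0 32 15;0.7 34.3 0 0 0 40 15;0.7 34.3 0 0 0 40 15'
python3 -m crank '0 0 0 0 0 0 15;0 0 -2 0 0 0 15'
python3 -c "
from h import *
hs()"
```

```text
clock: 50.15
position: [0.4138, 0.0281, 0.2396]
tool_rot: [0.886, 0.463, 0.0, 0.0]
wrist_force: [0.3, -0.9, -1.1]
finger_gap: 0.338
finger_force: 25.0
clock: 51.15
position: [0.4204, 0.3716, 0.2389]
tool_rot: [0.674, 0.739, -0.0, -0.0]
wrist_force: [0.5, -0.4, -0.6]
finger_gap: 0.333
finger_force: 25.0
clock: 51.4
position: [0.4219, 0.3689, 0.2206]
tool_rot: [0.676, 0.737, 0.001, 0.001]
wrist_force: [-0.1, -0.5, -1.1]
finger_gap: 0.338
finger_force: 25.0
tcp [0.4208 0.3682 0.2171] yaw 4.9 gap 0.334
```

```bash
python3 -m crank '0 0 -5 0 0 0 15;0 0 -10 0 0 0 15;0 0 -14 0 0 0 15;0 0 -16.4 0 0 0 15;0 0 -16.4 0 0 0 15;0 0 -16.4 0 0 0 43;0 0 -16.4 0 0 0 43;0 0 -16.4 0 0 0 43'
python3 -m crank '0 0 5 0 0 0 43;0 0 10 0 0 0 43;0 0 15 0 0 0 43;0 0 19 0 0 0 43; -2 -6 19 0 0 0 50;-3 -12 19 0 0 0 56;-4 -18 19 0 0 0 56;-4 -24 19 0 0 0 56'
python3 -m crank '0 -6 0 0 0 0 56;-2 -12 0 0 0 0 56;-3 -18 0 0 0 0 56;-4 -24 0 0 0 0 56;-5 -30 0 0 0 0 56;-6 -36 0 0 0 0 56;-8 -42 0 0 0 0 56;-10 -47 0 0 0 0 56'
python3 - <<'E'
from h import *
hs(); t=env.get_image("top"); s=env.get_image("side"); c=t["color"]
a=cv2.resize(c[120:290,100:330],(690,510),interpolation=cv2.INTER_CUBIC); cv2.imwrite("pics/end.png",a)
np.save("t.npy",c); np.save("s.npy",s["color"])
E
```

```text
clock: 52.45
position: [0.4214, 0.3699, 0.0564]
tool_rot: [0.675, 0.738, 0.001, 0.0]
wrist_force: [-0.4, 0.3, 0.3]
finger_gap: 0.426
finger_force: 0.0
clock: 53.45
position: [0.3803, 0.1282, 0.246]
tool_rot: [0.675, 0.738, 0.0, 0.001]
wrist_force: [0.4, 0.8, 0.6]
finger_gap: 0.561
finger_force: 0.0
clock: 54.45
position: [0.28, -0.3423, 0.2459]
tool_rot: [0.675, 0.737, -0.0, 0.0]
wrist_force: [0.6, -0.5, 0.9]
finger_gap: 0.558
finger_force: 0.0
tcp [ 0.2781 -0.3466  0.2457] yaw 4.9 gap 0.558
```

View pics/end.png

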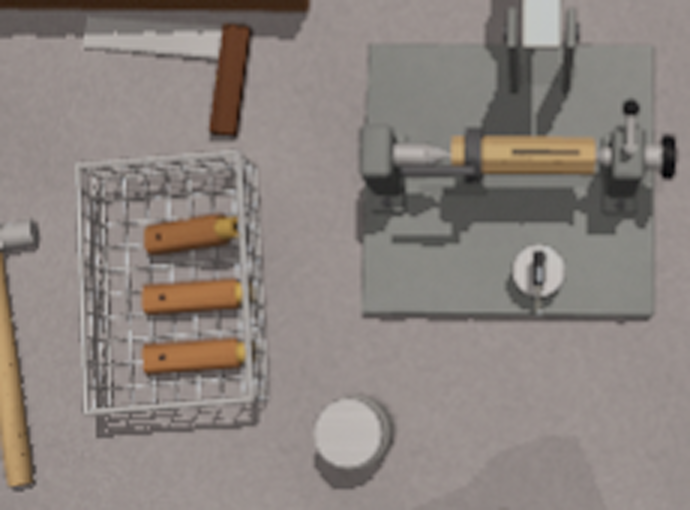

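All three handles lie flat in the basket at (190,235), (195,297) and (195,356). The adjuster and index line up at (538,270–305), and the blank's line is on top at (545,152). One numeric check of the blank angle from the side view.

Run:
```python
from h import *
s=env.get_image("side"); t=env.get_image("top")
for n,d in(("side",s),("top",t)):
    A=np.array([.609,.022,.115]); p,q=proj(d,[A,A+[-.0003,.03,0]]); ax=(q-p)/np.linalg.norm(q-p); nn=np.array([ax[1],-ax[0]]); nn*=-np.sign(nn[1]) # up in the picture
    off=np.arange(-9,12,.5); prof=[]
    for o in off:
        pts=p+o*nn+np.arange(-7,8,1)[:,None]*ax
        prof.append(cv2.remap(d["color"],pts[None,:,0].astype(np.float32),pts[None,:,1].astype(np.float32),cv2.INTER_LINEAR)[0].mean(0))
    prof=np.array(prof); print(n); print([(float(o),int(b),int(r)) for o,(b,g,r) in zip(off,prof)])
    for a in(-.15,-.075,0,.075): print(a,round(float((proj(d,A+[.0165*np.sin(a),0,.0165*np.cos(a)])[0]-p)@nn),2))
```

```text
side
[(-9.0, 163, 212), (-8.5, 162, 210), (-8.0, 155, 203), (-7.5, 142, 185), (-7.0, 120, 157), (-6.5, 97, 127), (-6.0, 83, 108), (-5.5, 85, 111), (-5.0, 104, 135), (-4.5, 129, 168), (-4.0, 150, 195), (-3.5, 161, 209), (-3.0, 164, 213), (-2.5, 164, 213), (-2.0, 164, 212), (-1.5, 164, 212), (-1.0, 163, 211), (-0.5, 162, 211), (0.0, 159, 211), (0.5, 153, 214), (1.0, 142, 218), (1.5, 129, 218), (2.0, 113, 207), (2.5, 98, 187), (3.0, 95, 183), (3.5, 103, 200), (4.0, 115, 220), (4.5, 123, 223), (5.0, 129, 207), (5.5, 134, 182), (6.0, 139, 162), (6.5, 141, 151), (7.0, 142, 147), (7.5, 142, 147), (8.0, 143, 148), (8.5, 142, 148), (9.0, 142, 148), (9.5, 141, 147), (10.0, 139, 145), (10.5, 137, 143), (11.0, 134, 140), (11.5, 132, 137)]
-0.15 2.09
-0.075 2.41
0 2.71
0.075 3.0
top
[(-9.0, 119, 124), (-8.5, 120, 124), (-8.0, 120, 124), (-7.5, 117, 122), (-7.0, 106, 114), (-6.5, 93, 108), (-6.0, 71, 106), (-5.5, 58, 109), (-5.0, 68, 125), (-4.5, 75, 136), (-4.0, 75, 136), (-3.5, 75, 136), (-3.0, 74, 135), (-2.5, 76, 138), (-2.0, 85, 152), (-1.5, 94, 164), (-1.0, 103, 175), (-0.5, 107, 177), (0.0, 97, 157), (0.5, 88, 139), (1.0, 81, 124), (1.5, 81, 121), (2.0, 95, 151), (2.5, 105, 174), (3.0, 108, 181), (3.5, 108, 184), (4.0, 103, 178), (4.5, 99, 172), (5.0, 100, 170), (5.5, 101, 164), (6.0, 103, 152), (6.5, 105, 139), (7.0, 106, 123), (7.5, 106, 110), (8.0, 104, 109), (8.5, 103, 107), (9.0, 101, 105), (9.5, 100, 104), (10.0, 100, 104), (10.5, 100, 104), (11.0, 100, 104), (11.5, 99, 103)]
-0.15 0.3
-0.075 0.75
0 1.2
0.075 1.64
```

The two views put the blank at about 0 ± 0.04 rad. Handing in.

```bash
python3 -c "
from plant import env
print(env.job_done())"
```

```text
the job is handed in; nothing more can be done
None
```

The job is handed in at about 55 s: the three finished handles found on the bench are in the basket, the adjuster points along the index line with the lock ring fully tight again, and the blank's line faces up to within about 0.05 rad by my measurements.

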